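Wipe the anvil rack clean and press the anvil caps onto their tapers

TASK

Take the scraper block by its grip and wipe all the loose chips along the rack's channel into the trough at its left end, without touching the chips with the gripper itself. Then press every anvil cap that is there fully home onto a tapered spigot of its own width, wide on wide and slim on slim, its foot down on the plate. Finally leave the scraper block standing on its rubber-topped rest at the right end of the channel (it may be put back any time after wiping) and the chips in the trough, and do not disturb the tape roll and the bar end.

Things in the scene. Friction and masses are not known exactly. Their poses are not given: they have to be found in the camera images.
- plate_face (a point): Middle of the rack's wiping channel, on its surface, 24 mm above the bench; axes are the rack's (x away from the robot, y left, z up). The rack is a fixed plate, 164 mm in x. The channel is 70 mm wide in x, between a front lip 6 mm high and a rear rib 5 mm high, and runs in y from the scraper's rest (104 mm to -y) to the trough (104 mm to +y). The spigots stand in a row 84 mm behind (+x); the plate's rear edge is 121 mm behind.
- trough (a point): Middle of the floor of the chip trough at the rack's +y (left) end, 20 mm below the channel surface and 129 mm along +y from the middle of the channel; axes as the rack. Open on top and towards the plate; inside 84 mm (x) by 50 mm (y), beginning where the plate ends (104 mm from the channel's middle); its three walls stand 10 mm above the channel surface.
- scraper_mid (a point): Centre of the scraper block, 21 mm above its underside: a wooden block with a rubber sole, 58 mm long (own x, the wiping edge) by 30 mm (own y), 14 mm high; on it an upright grip ridge 50 mm long (x) and 18 mm thick (y) that rises to 42 mm above the underside. About 0.12 kg. It starts standing on its rest, own x along the rack's x.
- rest (a point): Middle of the top of the scraper's rest: a step with a black rubber top at the right (-y) end of the channel, 70 mm (x) by 40 mm (y), 8 mm higher than the channel; axes as the rack. Right of it (y below 0.03 m) stands the dial hardness tester: its dial head overhangs the bench 0.55 m up from 0.44 m ahead of the robot, so keep low and close to the robot when coming from the right.
- tape_roll: Yellow roll of tape, 70 mm across and 18 mm high, lying flat left of the rack: a bystander to leave alone. Origin at its underside.
- bar_end: Brown round bar end, 32 mm across and 48 mm tall, standing behind the caps: a bystander to leave alone. Origin at its underside.
- chip_1: Loose curled steel turning chip, 16 x 10 x 10 mm; origin at its underside. Lies in the channel at the start. May be absent.
- chip_2: Loose curled steel turning chip, 16 x 10 x 10 mm; origin at its underside. Lies in the channel at the start. May be absent.
- chip_3: Loose curled steel turning chip, 16 x 10 x 10 mm; origin at its underside. Lies in the channel at the start. May be absent.
- chip_4: Loose curled steel turning chip, 16 x 10 x 10 mm; origin at its underside. Lies in the channel at the start. May be absent.
- cap_wide_1_mid (a point): Wide anvil cap: upright metal cap 42 mm across and 40 mm tall with a flat closed top and an open foot, 75 g; this point is its centre, half-way up (20 mm above its foot rim), own z up. Its bore is lined with three spring pads and fits the wide spigots only. May be absent.
- cap_wide_2_mid (a point): Wide anvil cap: upright metal cap 42 mm across and 40 mm tall with a flat closed top and an open foot, 75 g; this point is its centre, half-way up (20 mm above its foot rim), own z up. Its bore is lined with three spring pads and fits the wide spigots only. May be absent.
- cap_slim_1_mid (a point): Slim anvil cap: upright metal cap 36 mm across and 40 mm tall with a flat closed top and an open foot, 75 g; this point is its centre, half-way up (20 mm above its foot rim), own z up. Its bore is lined with three spring pads and fits the slim spigots only. May be absent.
- cap_slim_2_mid (a point): Slim anvil cap: upright metal cap 36 mm across and 40 mm tall with a flat closed top and an open foot, 75 g; this point is its centre, half-way up (20 mm above its foot rim), own z up. Its bore is lined with three spring pads and fits the slim spigots only. May be absent.
- spigot_wide_1: Wide fixed tapered spigot, 28 mm across at its foot, 18 mm at its tip, 28 mm tall. Origin at the centre of its foot on the plate; axes as the rack. The four stand in a row along the rack's y, 52 mm apart, in varying order. A wide cap set on it stops about 13 mm above home; pushed down on its top with 10 to 13 N it goes home (its centre 20 mm above this origin) and stays by friction.
- spigot_wide_2: Wide fixed tapered spigot, 28 mm across at its foot, 18 mm at its tip, 28 mm tall. Origin at the centre of its foot on the plate; axes as the rack. The four stand in a row along the rack's y, 52 mm apart, in varying order. A wide cap set on it stops about 13 mm above home; pushed down on its top with 10 to 13 N it goes home (its centre 20 mm above this origin) and stays by friction.
- spigot_slim_1: Slim fixed tapered spigot, 20 mm across at its foot, 10 mm at its tip, 28 mm tall. Origin at the centre of its foot on the plate; axes as the rack. The four stand in a row along the rack's y, 52 mm apart, in varying order. A slim cap set on it stops about 13 mm above home; pushed down on its top with 10 to 13 N it goes home (its centre 20 mm above this origin) and stays by friction.
- spigot_slim_2: Slim fixed tapered spigot, 20 mm across at its foot, 10 mm at its tip, 28 mm tall. Origin at the centre of its foot on the plate; axes as the rack. The four stand in a row along the rack's y, 52 mm apart, in varying order. A slim cap set on it stops about 13 mm above home; pushed down on its top with 10 to 13 N it goes home (its centre 20 mm above this origin) and stays by friction.

How it is judged:
By the outcome, as a careful person would: the job done as asked, in the order asked, and still so for the second after the job is handed in, with the robot touching nothing.
Of chip_1, chip_2, chip_3, chip_4 only 2 to 4 are there at a start; the rules pass over those that are not, and their reading is None.
Of cap_wide_1, cap_wide_2, cap_slim_1, cap_slim_2 only 3 to 4 are there at a start; the rules pass over those that are not, and their reading is None.
At some moment in a run one of cap_wide_1, cap_wide_2, cap_slim_1, cap_slim_2 may be knocked a few centimetres aside while the robot is not near it.
It also fails if it takes over 210 s, if anything falls off the work surface, if the arm or the gripper's body presses on something with over 40 N, if the wrist force passes 120 N, or if a joint passes its speed limit or range.

ROBOT

A 7-joint arm with a two-finger parallel gripper is mounted at the origin on a cart in front of the work surface, level with it; the furniture and walls round the work are solid. World frame = base frame: x ahead of the robot, y to its left, z up, the work surface at z = 0. Lengths are in m, angles in rad, forces in N, time in s.
With the tool pointing down it reaches from about 0.425 to 0.875 m from the base axis. Payload 4.7 kg.
Tool frame: the origin (TCP) lies between the finger pads; the fingertips stand 25 mm ahead of it and the grasp point (between the pads) lies 6 mm ahead of it; z points along the fingers, y is the line along which they close (so a half turn about z gives the same grasp; the last joint's range is limited). The gripper opens to 85 mm and grips with 20 to 120 N. Pads are 22 mm wide; open, the fingers measure 114 mm over their backs; the gripper's body (76 mm by 85 mm) begins 54 mm behind the grasp point. The pads swing forward as they close: fully open they stand 13 mm farther back than shut.
Start: joints at [1.163, 0.321, -0.07, 1.45, 0.023, 1.371, -0.057], TCP at [0.266, -0.593, 0.256] pointing down, gripper open.
Joint ranges: [-2.86, 2.86], [-0.3, 2.09], [-1.38, 1.24], [0.06, 2.45], [-1.56, 4.7], [0.09, 2.05], [-2.69, 2.69]. Speed limits (rad/s): [2.57, 2.57, 3.14, 3.14, 3.14, 3.14, 3.14].

INTERFACE

Orientations are given as a unit quaternion [w, x, y, z].
In Python, from workcell import r gives the robot as it stands.
- The arm moves only by the tool step_arm, never from a script. Its argument "steps" is a list of rows, each an object of numbers: "dx", "dy", "dz": the shift along the tool's x, y, z scaled (see below); "rx", "ry", "rz": the turn, a rotation vector about the tool's x, y, z scaled (see below). In form: [{"dx": .., "dy": .., "dz": .., "rx": .., "ry": .., "rz": ..}, ...]. A call has 1 to 10 rows; each row is the pose to reach, as a shift and turn from the pose commanded when the call began, along the tool's axes at that moment, turning the shorter way round; what a row does not reach only later rows make up. The controller multiplies each number of a shift by 600 mm and each number of a turn by pi rad. A row lasts 1/10 s, in which the tool goes at most 50 mm and 8.59 degrees, less where a joint would pass 70% of its speed; a pose out of reach is approached as far as the arm can. A call with a number of a shift or a turn outside -1 to 1 is refused whole. A call with a gripper value outside its range is refused whole. "claw" is the finger opening in mm, from 0 to 85.4, set as the call begins (left out, the last holds). The fingers move at their own pace and stop on an object; "newtons" is the grip in N (left out, the last holds). Time passes only in rows, so rows that repeat a pose let the fingers close. It gives the time, the measured TCP pose, the force, the opening and the grip force at its end, in the units of the state.
- r.sense(): the state, without advancing time (a new reading comes with each control period).
- r.camera(name): name is "scene" or "top"; returns the picture (480x640x3 uint8, red, green, blue); there is no depth.
- r.get_calibration(name): a dict with "fx", "fy", "cx", "cy" (pixels), "world_to_cam" (4x4, takes a point from world to camera coordinates). Camera axes: x right, y down, z forward; pixel columns grow to the right and rows downward; lengths in m; the calibration is good to about 2 mm. A picture is of the moment at which its call begins. get_calibration takes no time and is no camera call.
- r.finish_job(): hands the job in; it is judged then, once.
The state is a dict: "t": time; "qpos": joint angles; "qvel": joint speeds; "effort": joint torques, N m; "eef_pos": TCP position; "tool_rot": TCP orientation; "wrist_force": force on the tool from outside, world axes, zero at the start; "torque": the same for the moment, N m; "grip_width": finger opening in m; "finger_force": force on a finger pad.
Only numpy, scipy, OpenCV 4.12 (cv2) and the standard library are available. Lean on these libraries where they do the work, as an engineer would, in place of code of your own. Each camera call takes 0.05 s, during which the arm holds its last target. There are 200 camera calls.

## Working session

There is one attempt and no reset: what is moved stays moved. The work goes in short steps, Python scripts to look and compute and a tool call to move; the robot and the scene stay as the last step left them, time stands still between calls to the robot, and variables do not carry over. Pictures are saved under pics/ and viewed, at most 14 in all, crops included, and the job is handed in when it is done.

Besides the shell and the picture viewer there is one more tool, called after "Call:" by a JSON object that holds its "api" and its "payload". step_arm: Moves the arm, as the interface text tells. Shifts and turns lie within -1 to 1; 1 stands for 600 mm of shift or pi rad of turn. Its arguments: {"type":"object","properties":{"steps":{"type":"array","items":{"type":"object","properties":{"dx":{"type":"number","minimum":-1,"maximum":1},"dy":{"type":"number","minimum":-1,"maximum":1},"dz":{"type":"number","minimum":-1,"maximum":1},"rx":{"type":"number","minimum":-1,"maximum":1},"ry":{"type":"number","minimum":-1,"maximum":1},"rz":{"type":"number","minimum":-1,"maximum":1}}}},"claw":{"type":"number"},"newtons":{"type":"number"}},"required":["steps"]}

```bash
mkdir -p pics; ls; cat > h.py <<'E'
import numpy as np, cv2
from workcell import r
from scipy.spatial.transform import Rotation as R
def snap(n,f):
    im=r.camera(n); cv2.imwrite(f,cv2.cvtColor(im,cv2.COLOR_RGB2BGR)); return im
def ray(n,u,v,z):
    c=r.get_calibration(n);T=np.linalg.inv(np.array(c["world_to_cam"]))
    d=T[:3,:3]@np.array([(u-c["cx"])/c["fx"],(v-c["cy"])/c["fy"],1]);o=T[:3,3]
    return o+d*(z-o[2])/d[2]
def proj(n,p):
    c=r.get_calibration(n);q=np.array(c["world_to_cam"])@np.append(p,1)
    return np.array([c["fx"]*q[0]/q[2]+c["cx"],c["fy"]*q[1]/q[2]+c["cy"]])
E
python3 - <<'E'
from h import *
snap("scene","pics/s0.png");snap("top","pics/t0.png")
s=r.sense();print(s)
for n in("scene","top"):
    c=r.get_calibration(n);print(n,c["fx"],np.linalg.inv(np.array(c["world_to_cam"])).round(3).tolist())
E
```

```text
pics
{'t': 0.1, 'qpos': array([ 1.16311152,  0.32175   , -0.07007855,  1.45154486,  0.02259028,
        1.37088142, -0.05693155]), 'qvel': array([ 0.00141692, -0.00188473,  0.0005375 , -0.00282253,  0.00039998,
       -0.00059942, -0.00068371]), 'effort': array([-2.07489620e-04, -4.94878972e+01, -3.84007143e-01, -3.15209019e+01,
        1.30006426e-02,  7.42708391e-03,  1.72640756e-05]), 'eef_pos': array([ 0.26587067, -0.59263169,  0.25533619]), 'tool_rot': array([-8.68062491e-04,  9.77845322e-01,  2.09326821e-01, -2.31863074e-04]), 'wrist_force': array([-0.08484287,  0.10924293, -0.25378804]), 'torque': array([ 0.05248811, -0.00522718, -0.00771687]), 'finger_force': 0.0, 'grip_width': 0.08526922599790297}
scene 506.64895487954516 [[0.505, -0.626, 0.594, 0.03], [-0.863, -0.357, 0.357, -0.048], [-0.012, -0.693, -0.721, 0.693], [0.0, 0.0, 0.0, 1.0]]
top 479.5859480422015 [[-0.016, -0.984, 0.175, 0.367], [-1.0, 0.014, -0.014, 0.267], [0.011, -0.175, -0.984, 0.987], [0.0, 0.0, 0.0, 1.0]]
```

View pics/t0.png

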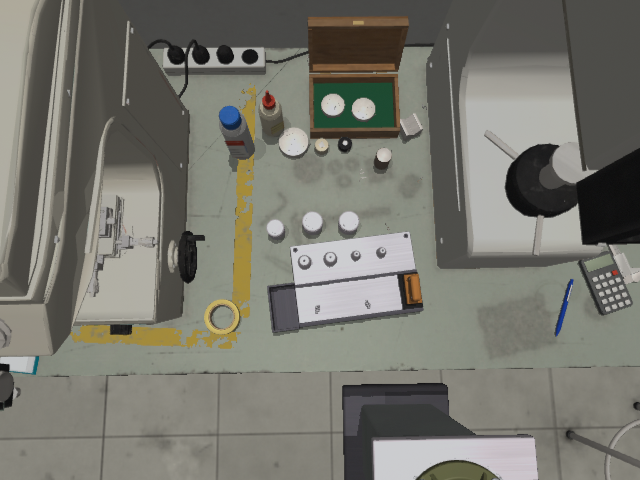

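View pics/s0.png

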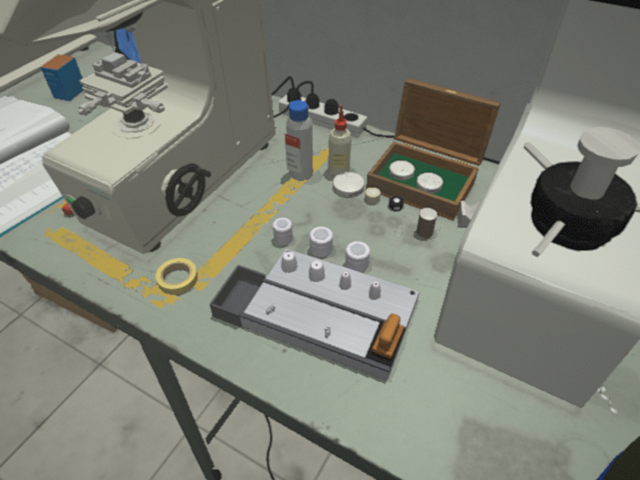

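The top view shows three caps at about (276,229), (312,222) and (348,222), with four spigots at (305,262) to (381,252). There are two chips at (318,309) and (367,304), and the scraper is at (413,289). The scene view agrees with this. I'll zoom in next to tell wide from slim.

```bash
python3 - <<'E'
from h import *
t=cv2.imread("pics/t0.png")[205:345,260:430]; s=cv2.imread("pics/s0.png")[205:385,205:425]
a=cv2.resize(t,(800,659),interpolation=cv2.INTER_CUBIC)[:600]
cv2.imwrite("pics/tz.png",a)
cv2.imwrite("pics/sz.png",cv2.resize(s,(733,600),interpolation=cv2.INTER_CUBIC))
for uv in [(276,229),(312,222),(348,222)]: print("cap",ray("top",*uv,0.04).round(3))
for uv in [(305,262),(331,258),(356,255),(381,252)]: print("spig",ray("top",*uv,0.052).round(3))
for uv in [(318,309),(367,304)]: print("chip",ray("top",*uv,0.029).round(3))
print("scr",ray("top",413,289,.06).round(3))
E
```

```text
cap [0.564 0.345 0.04 ]
cap [0.577 0.273 0.04 ]
cap [0.576 0.2   0.04 ]
spig [0.494 0.287 0.052]
spig [0.501 0.236 0.052]
spig [0.507 0.187 0.052]
spig [0.512 0.137 0.052]
chip [0.403 0.263 0.029]
chip [0.412 0.166 0.029]
scr [0.437 0.079 0.06 ]
```

View pics/tz.png

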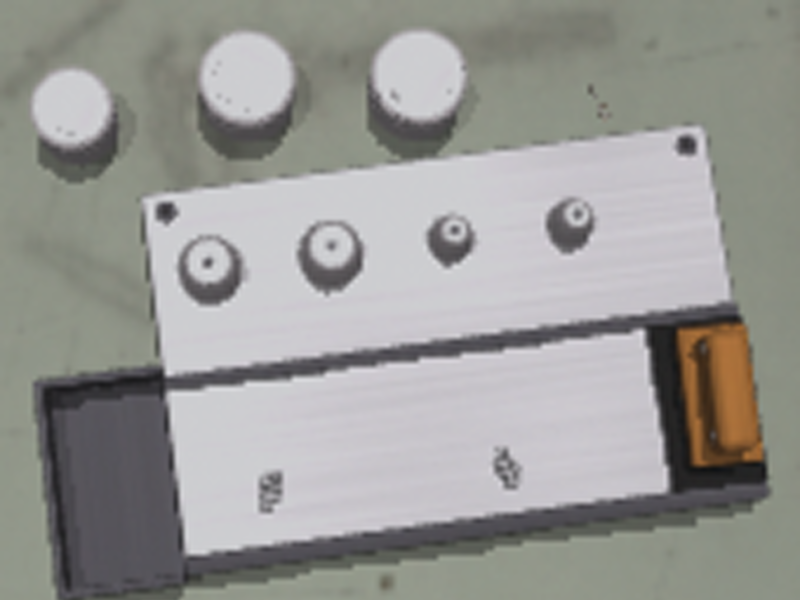

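View pics/sz.png

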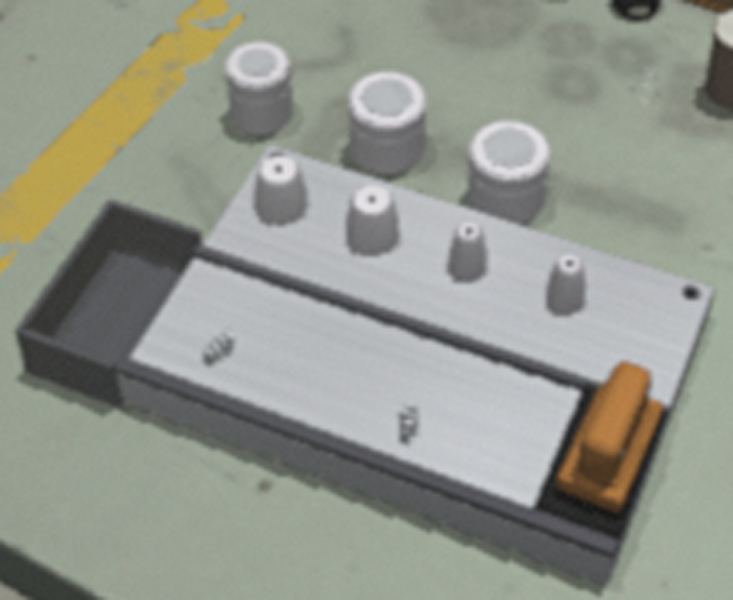

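```bash
python3 - <<'E'
from h import *
T=lambda p:((p[0]+.5)/4.706-.5+260,(p[1]+.5)/4.707-.5+205)
S=lambda p:((p[0]+.5)/3.332-.5+205,(p[1]+.5)/3.333-.5+205)
def both(nm,a,b,z):
    A=ray("top",*T(a),z);B=ray("scene",*S(b),z);print(nm,A.round(4)[:2],B.round(4)[:2]);return (A+B)[:2]/2
sp=[both("sp",a,b,.052) for a,b in zip([(207,262),(331,245),(454,230),(577,214)],[(279,170),(372,199),(469,231),(570,263)])]
for a,b in zip([(72,108),(247,79),(418,77)],[(258,64),(388,98),(510,152)]): print("cap",both("",a,b,.04).round(4))
for a,b in zip([(271,490),(507,467)],[(218,349),(407,424)]): both("chip",a,b,.029)
sp=np.array(sp);c=sp.mean(0);y=np.polyfit(np.array([78,26,-26,-78])/1e3,sp,1)[0];print("ydir",y,np.linalg.norm(y))
yaw=np.arctan2(-y[0],y[1]);ex=np.array([np.cos(yaw),np.sin(yaw)]);ey=np.array([-ex[1],ex[0]])
o=c-.084*ex;print("yaw",yaw,np.degrees(yaw),"plate",o)
for k in [78,26,-26,-78]: print("spig",(c+ey*k/1e3).round(4))
print("rest",o-.124*ey,"trough",o+.129*ey)
both("scr",(728,390),(628,400),.074)
for n,u in(("plate corners",[(-.035,.104),(-.035,-.104),(.121,.104),(.121,-.104)]),): 
  for a,b in u:
    p=np.append(o+a*ex+b*ey,.024);print(proj("top",p).round(1),((proj("top",p)-[260,205])*4.706).round())
E
```

```text
sp [0.4977 0.2902] [0.4971 0.2869]
sp [0.5041 0.2383] [0.5037 0.236 ]
sp [0.5097 0.1866] [0.5095 0.1842]
sp [0.5158 0.1347] [0.516  0.1325]
 [0.5666 0.3476] [0.5661 0.3451]
cap [0.5664 0.3464]
 [0.5784 0.2726] [0.5788 0.2699]
cap [0.5786 0.2713]
 [0.5783 0.1991] [0.5763 0.195 ]
cap [0.5773 0.1971]
chip [0.4038 0.2648] [0.4021 0.2626]
chip [0.4119 0.1651] [0.4104 0.1632]
ydir [-0.11774515  0.99343319] 1.0003866389135436
yaw 0.11797310065235311 6.759360763451892 plate [0.42327027 0.20128353]
spig [0.4975 0.2886]
spig [0.5036 0.237 ]
spig [0.5097 0.1854]
spig [0.5159 0.1337]
rest [0.43786503 0.07814542] trough [0.40808702 0.32938688]
scr [0.4393 0.0793] [0.4432 0.0716]
[299.4 323.1] [185. 556.]
[402.9 309. ] [673. 489.]
[289.7 246. ] [140. 193.]
[390.6 232.9] [614. 131.]
```

```bash
cat >> h.py <<'E'
YAW=.11797; O=np.array([.4233,.2013])
EX=np.array([np.cos(YAW),np.sin(YAW)]);EY=np.array([-EX[1],EX[0]])
def rk(a,b): return O+a*EX+b*EY          # rack (m) -> world xy
def go(x,y,z,yaw=YAW):                    # scaled numbers for a tool-down move
    s=r.sense();q=s["tool_rot"];A=R.from_quat([q[1],q[2],q[3],q[0]])
    B=R.from_euler("z",yaw)*R.from_euler("x",np.pi)
    d=A.inv().apply(np.array([x,y,z])-s["eef_pos"])/.6; w=(A.inv()*B).as_rotvec()/np.pi
    print("d",d.round(4),"r",w.round(4),"mm",np.linalg.norm(d)*600)
E
python3 -c "
from h import *
go(.375,-.17,.19);go(.438,.077,.15)"
```

```text
d [ 0.4543 -0.568   0.1099] r [-0.0006  0.0001  0.0967] mm 441.35652079919737
d [ 0.7186 -0.9005  0.1771] r [-0.0006  0.0001  0.0967] mm 699.3788864434442
```

Call:
{"api": "step_arm", "payload": {"steps": [{"dx": 0.454, "dy": -0.568, "dz": 0.11, "rz": 0.0967}, {"dx": 0.454, "dy": -0.568, "dz": 0.11, "rz": 0.0967}, {"dx": 0.454, "dy": -0.568, "dz": 0.11, "rz": 0.0967}, {"dx": 0.454, "dy": -0.568, "dz": 0.11, "rz": 0.0967}, {"dx": 0.454, "dy": -0.568, "dz": 0.11, "rz": 0.0967}, {"dx": 0.454, "dy": -0.568, "dz": 0.11, "rz": 0.0967}, {"dx": 0.454, "dy": -0.568, "dz": 0.11, "rz": 0.0967}, {"dx": 0.454, "dy": -0.568, "dz": 0.11, "rz": 0.0967}, {"dx": 0.454, "dy": -0.568, "dz": 0.11, "rz": 0.0967}], "claw": 85, "newtons": 60}}

```text
validation failed for argument at $.st...
```

```bash
python3 -c "
from h import *
go(.438,.077,.15);go(.438,.077,.075)"
```

```text
d [ 0.7186 -0.9005  0.1771] r [-0.0006  0.0001  0.0967] mm 699.3788864434442
d [ 0.7187 -0.9003  0.3021] r [-0.0006  0.0001  0.0967] mm 714.5321930252832
```

Call:
{"api": "step_arm", "payload": {"steps": [{"dx": 0.454, "dy": -0.568, "dz": 0.11, "rx": 0, "ry": 0, "rz": 0.0967}, {"dx": 0.454, "dy": -0.568, "dz": 0.11, "rx": 0, "ry": 0, "rz": 0.0967}, {"dx": 0.454, "dy": -0.568, "dz": 0.11, "rx": 0, "ry": 0, "rz": 0.0967}, {"dx": 0.454, "dy": -0.568, "dz": 0.11, "rx": 0, "ry": 0, "rz": 0.0967}, {"dx": 0.454, "dy": -0.568, "dz": 0.11, "rx": 0, "ry": 0, "rz": 0.0967}, {"dx": 0.454, "dy": -0.568, "dz": 0.11, "rx": 0, "ry": 0, "rz": 0.0967}, {"dx": 0.454, "dy": -0.568, "dz": 0.11, "rx": 0, "ry": 0, "rz": 0.0967}, {"dx": 0.454, "dy": -0.568, "dz": 0.11, "rx": 0, "ry": 0, "rz": 0.0967}, {"dx": 0.454, "dy": -0.568, "dz": 0.11, "rx": 0, "ry": 0, "rz": 0.0967}], "claw": 85, "newtons": 60}}

```text
t: 1.0
eef_pos: [0.375, -0.1678, 0.1897]
tool_rot: [0.0, 0.998, 0.06, -0.0]
wrist_force: [0.0, -0.9, 0.5]
grip_width: 0.0852
finger_force: 0.0
```

```bash
python3 -c "
from h import *
go(.438,.077,.13)"
```

```text
d [ 0.1529 -0.3926  0.0995] r [0.     0.0001 0.0005] mm 259.7218588478576
```

Call:
{"api": "step_arm", "payload": {"steps": [{"dx": 0.153, "dy": -0.393, "dz": 0.1, "rx": 0, "ry": 0, "rz": 0}, {"dx": 0.153, "dy": -0.393, "dz": 0.1, "rx": 0, "ry": 0, "rz": 0}, {"dx": 0.153, "dy": -0.393, "dz": 0.1, "rx": 0, "ry": 0, "rz": 0}, {"dx": 0.153, "dy": -0.393, "dz": 0.1, "rx": 0, "ry": 0, "rz": 0}, {"dx": 0.153, "dy": -0.393, "dz": 0.1, "rx": 0, "ry": 0, "rz": 0}, {"dx": 0.153, "dy": -0.393, "dz": 0.1, "rx": 0, "ry": 0, "rz": 0}, {"dx": 0.153, "dy": -0.393, "dz": 0.1, "rx": 0, "ry": 0, "rz": 0}]}}

```text
t: 1.7
eef_pos: [0.4379, 0.0767, 0.1297]
tool_rot: [-0.001, 0.998, 0.061, -0.001]
wrist_force: [1.0, -0.1, -0.1]
grip_width: 0.0851
finger_force: 0.0
```

```bash
python3 - <<'E'
from h import *
go(.438,.077,.075)
im=snap("scene","pics/s1.png")
cv2.imwrite("pics/s1z.png",cv2.resize(cv2.imread("pics/s1.png")[220:400,300:480],(600,600),interpolation=cv2.INTER_CUBIC))
E
```

```text
d [ 0.0003 -0.0004  0.0911] r [-0.0004  0.0004  0.0016] mm 54.66082649222817
```

View pics/s1z.png

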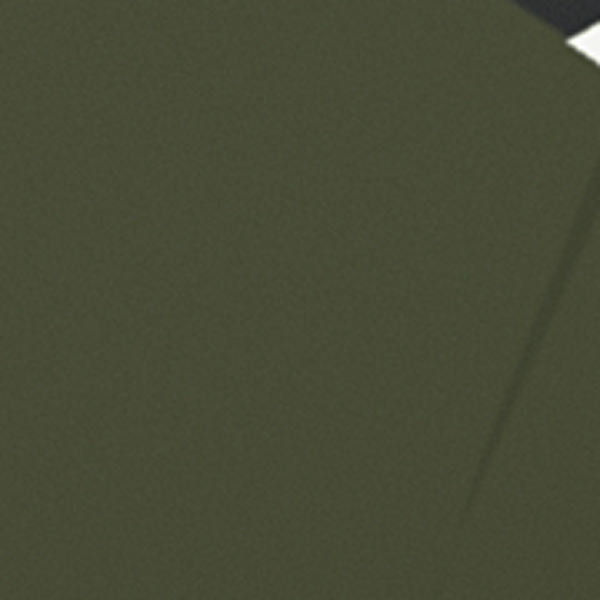

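The arm hides the scraper in this view, so I'll descend on the estimate. The 85 mm opening leaves plenty of margin.

Call:
{"api": "step_arm", "payload": {"steps": [{"dx": 0, "dy": 0, "dz": 0.06, "rx": 0, "ry": 0, "rz": 0}, {"dx": 0, "dy": 0, "dz": 0.091, "rx": 0, "ry": 0, "rz": 0.0015}, {"dx": 0, "dy": 0, "dz": 0.091, "rx": 0, "ry": 0, "rz": 0.0015}]}}

```text
t: 2.05
eef_pos: [0.4362, 0.0721, 0.0735]
tool_rot: [0.0, 0.998, 0.055, -0.003]
wrist_force: [-1.4, -0.0, 0.1]
grip_width: 0.0846
finger_force: 0.0
```

Call:
{"api": "step_arm", "payload": {"steps": [{"dx": 0, "dy": 0, "dz": 0, "rx": 0, "ry": 0, "rz": 0}, {"dx": 0, "dy": 0, "dz": 0, "rx": 0, "ry": 0, "rz": 0}, {"dx": 0, "dy": 0, "dz": 0, "rx": 0, "ry": 0, "rz": 0}, {"dx": 0, "dy": 0, "dz": 0, "rx": 0, "ry": 0, "rz": 0}, {"dx": 0, "dy": 0, "dz": 0, "rx": 0, "ry": 0, "rz": 0}, {"dx": 0, "dy": 0, "dz": 0, "rx": 0, "ry": 0, "rz": 0}], "claw": 8, "newtons": 50}}

```text
t: 2.65
eef_pos: [0.4392, 0.0744, 0.0765]
tool_rot: [0.0, 0.998, 0.057, 0.001]
wrist_force: [0.1, 0.2, 4.6]
grip_width: 0.0169
finger_force: 49.4
```

Call:
{"api": "step_arm", "payload": {"steps": [{"dx": 0, "dy": 0, "dz": -0.02, "rx": 0, "ry": 0, "rz": 0}, {"dx": 0, "dy": 0, "dz": -0.02, "rx": 0, "ry": 0, "rz": 0}, {"dx": 0, "dy": -0.04, "dz": -0.02, "rx": 0, "ry": 0, "rz": 0}, {"dx": 0, "dy": -0.08, "dz": -0.02, "rx": 0, "ry": 0, "rz": 0}, {"dx": 0, "dy": -0.08, "dz": -0.02, "rx": 0, "ry": 0, "rz": 0}, {"dx": 0, "dy": -0.08, "dz": -0.02, "rx": 0, "ry": 0, "rz": 0}]}}

```text
t: 3.25
eef_pos: [0.4328, 0.1222, 0.0876]
tool_rot: [0.0, 0.998, 0.057, -0.0]
wrist_force: [0.0, -0.9, -0.9]
grip_width: 0.0168
finger_force: 49.0
```

```bash
python3 - <<'E'
from h import *
s=r.sense();p=s["eef_pos"];print((p[:2]-O)@EX,(p[:2]-O)@EY,p[2],s["wrist_force"],s["grip_width"])
im=snap("scene","pics/s2.png")
E
```

```text
0.0001462413912657074 -0.07963617357968045 0.08762849032866317 [ 0.02349528 -0.9436415  -0.85579734] 0.016780373579050736
```

View pics/s2.png

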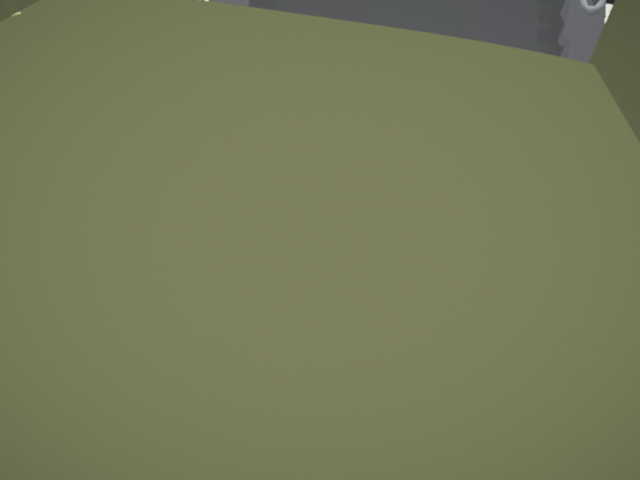

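The scene camera is blocked by the arm, showing only the link. The wrist force shows the weight of the block. Next I'll lower it onto the channel.

Call:
{"api": "step_arm", "payload": {"steps": [{"dx": 0, "dy": 0, "dz": 0.015, "rx": 0, "ry": 0, "rz": 0}, {"dx": 0, "dy": 0, "dz": 0.026, "rx": 0, "ry": 0, "rz": 0}, {"dx": 0, "dy": 0, "dz": 0.0315, "rx": 0, "ry": 0, "rz": 0}, {"dx": 0, "dy": 0, "dz": 0.0315, "rx": 0, "ry": 0, "rz": 0}, {"dx": 0, "dy": 0, "dz": 0.0315, "rx": 0, "ry": 0, "rz": 0}]}}

```text
t: 3.8
eef_pos: [0.4328, 0.1215, 0.0685]
tool_rot: [0.0, 0.998, 0.056, -0.001]
wrist_force: [-1.2, -0.6, 2.0]
grip_width: 0.0172
finger_force: 49.3
```

Call:
{"api": "step_arm", "payload": {"steps": [{"dx": 0, "dy": -0.02, "dz": 0.003, "rx": 0, "ry": 0, "rz": 0.001}, {"dx": 0, "dy": -0.05, "dz": 0.003, "rx": 0, "ry": 0, "rz": 0.001}, {"dx": 0, "dy": -0.08, "dz": 0.003, "rx": 0, "ry": 0, "rz": 0.001}, {"dx": 0, "dy": -0.11, "dz": 0.003, "rx": 0, "ry": 0, "rz": 0.001}, {"dx": 0, "dy": -0.14, "dz": 0.003, "rx": 0, "ry": 0, "rz": 0.001}, {"dx": 0, "dy": -0.17, "dz": 0.003, "rx": 0, "ry": 0, "rz": 0.001}, {"dx": 0, "dy": -0.2, "dz": 0.003, "rx": 0, "ry": 0, "rz": 0.001}, {"dx": 0, "dy": -0.23, "dz": 0.003, "rx": 0, "ry": 0, "rz": 0.001}, {"dx": 0, "dy": -0.23, "dz": 0.003, "rx": 0, "ry": 0, "rz": 0.001}]}}

```text
t: 4.7
eef_pos: [0.4193, 0.2611, 0.0684]
tool_rot: [-0.001, 0.998, 0.056, 0.002]
wrist_force: [0.6, 0.9, 8.3]
grip_width: 0.017
finger_force: 50.3
```

```bash
python3 - <<'E'
from h import *
s=r.sense();p=s["eef_pos"];print((p[:2]-O)@EX,(p[:2]-O)@EY,p[2],s["wrist_force"],s["grip_width"])
im=snap("top","pics/t3.png")
cv2.imwrite("pics/t3z.png",cv2.resize(cv2.imread("pics/t3.png")[205:345,260:430],(728,600),interpolation=cv2.INTER_CUBIC))
E
```

```text
0.0030568124049850896 0.05983650782809978 0.06844369333164443 [0.58720393 0.88994096 8.25608291] 0.016993192480673165
```

View pics/t3z.png

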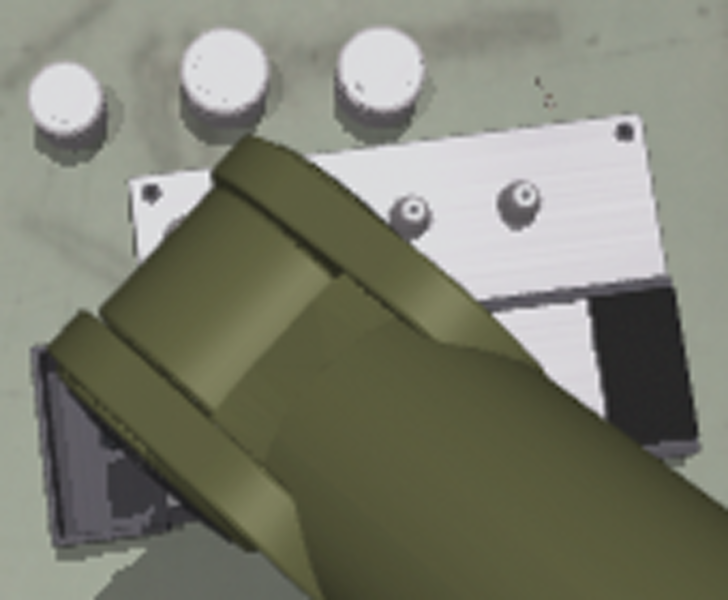

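Top view: the arm hides the scraper, which joint readings put at rack y +60 mm. The rest is empty and the caps are untouched. Now I'll wipe on to the trough.

Call:
{"api": "step_arm", "payload": {"steps": [{"dx": -0.003, "dy": -0.025, "dz": 0, "rx": 0, "ry": 0, "rz": 0.001}, {"dx": -0.005, "dy": -0.05, "dz": 0, "rx": 0, "ry": 0, "rz": 0.001}, {"dx": -0.005, "dy": -0.073, "dz": 0, "rx": 0, "ry": 0, "rz": 0.001}, {"dx": -0.005, "dy": -0.073, "dz": 0, "rx": 0, "ry": 0, "rz": 0.001}, {"dx": -0.005, "dy": -0.073, "dz": 0, "rx": 0, "ry": 0, "rz": 0.001}, {"dx": -0.005, "dy": -0.073, "dz": 0, "rx": 0, "ry": 0, "rz": 0.001}]}}

```text
t: 5.35
eef_pos: [0.4117, 0.3034, 0.0685]
tool_rot: [-0.001, 0.999, 0.053, 0.002]
wrist_force: [1.2, 0.3, 9.1]
grip_width: 0.0169
finger_force: 50.2
```

```bash
python3 - <<'E'
from h import *
s=r.sense();p=s["eef_pos"];print((p[:2]-O)@EX,(p[:2]-O)@EY,p[2],s["wrist_force"],s["grip_width"])
go(*rk(0,.08),.12)
go(*rk(0,-.125),.12)
E
```

```text
0.00047333456200030107 0.1027706689289783 0.06848064337517633 [1.15862947 0.29921744 9.06495367] 0.016882690376015103
d [-0.      0.0378 -0.0859] r [-0.0005 -0.0013 -0.0036] mm 56.32913558822366
d [ 0.0038  0.3795 -0.0864] r [-0.0005 -0.0013 -0.0036] mm 233.52504314740557
```

Call:
{"api": "step_arm", "payload": {"steps": [{"dx": 0, "dy": 0, "dz": -0.05, "rx": 0, "ry": 0, "rz": -0.0036}, {"dx": 0, "dy": 0.02, "dz": -0.086, "rx": 0, "ry": 0, "rz": -0.0036}, {"dx": 0.004, "dy": 0.379, "dz": -0.086, "rx": 0, "ry": 0, "rz": -0.0036}, {"dx": 0.004, "dy": 0.379, "dz": -0.086, "rx": 0, "ry": 0, "rz": -0.0036}, {"dx": 0.004, "dy": 0.379, "dz": -0.086, "rx": 0, "ry": 0, "rz": -0.0036}, {"dx": 0.004, "dy": 0.379, "dz": -0.086, "rx": 0, "ry": 0, "rz": -0.0036}, {"dx": 0.004, "dy": 0.379, "dz": -0.086, "rx": 0, "ry": 0, "rz": -0.0036}, {"dx": 0.004, "dy": 0.379, "dz": -0.086, "rx": 0, "ry": 0, "rz": -0.0036}, {"dx": 0.004, "dy": 0.379, "dz": -0.086, "rx": 0, "ry": 0, "rz": -0.0036}]}}

```text
t: 6.25
eef_pos: [0.4362, 0.077, 0.1184]
tool_rot: [-0.0, 0.998, 0.059, -0.0]
wrist_force: [0.5, 0.7, -1.5]
grip_width: 0.0169
finger_force: 49.3
```

```bash
python3 - <<'E'
from h import *
s=r.sense();p=s["eef_pos"];print((p[:2]-O)@EX,(p[:2]-O)@EY,p[2],s["wrist_force"],s["grip_width"])
go(*rk(0,-.125),.077)
im=snap("top","pics/t4.png")
cv2.imwrite("pics/t4z.png",cv2.resize(cv2.imread("pics/t4.png")[205:345,260:430],(728,600),interpolation=cv2.INTER_CUBIC))
E
```

```text
-0.0017735026606976664 -0.12491837528215206 0.11838126822830035 [ 0.46617506  0.69034307 -1.48401859] 0.016882529631972502
d [0.003  0.0002 0.069 ] r [-0.0002 -0.     -0.    ] mm 41.41933527308963
```

View pics/t4z.png

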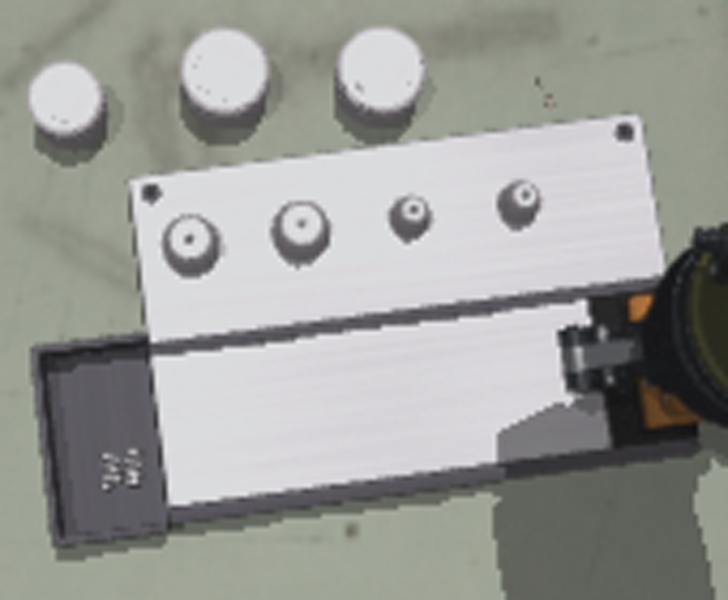

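Both chips lie in the trough at about (122,468) in the crop and the channel is clean. The scraper now goes down on its rest.

Call:
{"api": "step_arm", "payload": {"steps": [{"dx": 0.002, "dy": 0.001, "dz": 0.04, "rx": 0, "ry": 0, "rz": 0}, {"dx": 0.002, "dy": 0.001, "dz": 0.06, "rx": 0, "ry": 0, "rz": 0}, {"dx": 0.002, "dy": 0.001, "dz": 0.07, "rx": 0, "ry": 0, "rz": 0}, {"dx": 0.002, "dy": 0.001, "dz": 0.071, "rx": 0, "ry": 0, "rz": 0}, {"dx": 0.002, "dy": 0.001, "dz": 0.071, "rx": 0, "ry": 0, "rz": 0}, {"dx": 0.002, "dy": 0.001, "dz": 0.071, "rx": 0, "ry": 0, "rz": 0}]}}

```text
t: 6.9
eef_pos: [0.4368, 0.0775, 0.0765]
tool_rot: [-0.0, 0.998, 0.06, -0.001]
wrist_force: [-4.4, 0.6, 6.9]
grip_width: 0.0167
finger_force: 50.4
```

Call:
{"api": "step_arm", "payload": {"steps": [{"dx": 0, "dy": 0, "dz": 0, "rx": 0, "ry": 0, "rz": 0}, {"dx": 0, "dy": 0, "dz": 0, "rx": 0, "ry": 0, "rz": 0}, {"dx": 0, "dy": 0, "dz": 0, "rx": 0, "ry": 0, "rz": 0}, {"dx": 0, "dy": 0, "dz": 0, "rx": 0, "ry": 0, "rz": 0}, {"dx": 0, "dy": 0, "dz": -0.05, "rx": 0, "ry": 0, "rz": 0}, {"dx": 0, "dy": 0, "dz": -0.12, "rx": 0, "ry": 0, "rz": 0}, {"dx": 0, "dy": 0, "dz": -0.12, "rx": 0, "ry": 0, "rz": 0}, {"dx": 0, "dy": 0, "dz": -0.12, "rx": 0, "ry": 0, "rz": 0}], "claw": 60}}

```text
t: 7.7
eef_pos: [0.4384, 0.0759, 0.1488]
tool_rot: [0.0, 0.998, 0.059, 0.001]
wrist_force: [-0.9, 0.3, -0.9]
grip_width: 0.0602
finger_force: 0.0
```

```bash
python3 - <<'E'
from h import *
s=r.sense();print(s["eef_pos"],s["wrist_force"],s["qpos"].round(2))
for y in (YAW,):go(.577,.198,.13,y)
E
```

```text
[0.43836097 0.07594709 0.14882831] [-0.91255992  0.31830685 -0.88069559] [ 0.54 -0.01 -0.76  2.05 -0.    1.1  -1.67]
d [ 0.2533 -0.1749  0.0318] r [ 0.0003 -0.0008 -0.    ] mm 185.6669047439457
```

```bash
cat >> h.py <<'E'
def caps():                               # bright top discs on the bench, seen from above
    im=r.camera("top"); cv2.imwrite("pics/last.png",im[:,:,::-1])
    g=(im.min(2)>185).astype(np.uint8)
    n,l,st,c=cv2.connectedComponentsWithStats(g)
    for i in range(1,n):
        x,y,w,h,a=st[i]
        if 250<c[i][0]<440 and 160<c[i][1]<260 and 100<a<500 and .7<w/h<1.4:
            print("cap",c[i].round(1),"area",a,"wh",w,h,"xy",ray("top",*c[i],.04)[:2].round(4))
E
python3 - <<'E'
from h import *
caps()
go(.577,.198,.13)
E
```

```text
cap [312.  220.7] area 281 wh 19 18 xy [0.5798 0.2729]
cap [348.8 220.3] area 272 wh 19 18 xy [0.5795 0.1985]
cap [274.5 227.1] area 198 wh 16 15 xy [0.5677 0.3484]
d [ 0.255  -0.1748  0.0294] r [0.0002 0.     0.0001] mm 186.3404718768602
```

Call:
{"api": "step_arm", "payload": {"steps": [{"dx": 0.257, "dy": -0.174, "dz": 0.03, "rx": 0, "ry": 0, "rz": 0}, {"dx": 0.257, "dy": -0.174, "dz": 0.03, "rx": 0, "ry": 0, "rz": 0}, {"dx": 0.257, "dy": -0.174, "dz": 0.03, "rx": 0, "ry": 0, "rz": 0}, {"dx": 0.257, "dy": -0.174, "dz": 0.03, "rx": 0, "ry": 0, "rz": 0}, {"dx": 0.257, "dy": -0.174, "dz": 0.03, "rx": 0, "ry": 0, "rz": 0}, {"dx": 0.257, "dy": -0.174, "dz": 0.03, "rx": 0, "ry": 0, "rz": 0}], "claw": 60}}

```text
t: 8.35
eef_pos: [0.5769, 0.1985, 0.1275]
tool_rot: [-0.0, 0.998, 0.06, -0.002]
wrist_force: [-0.2, 1.2, 0.6]
grip_width: 0.0598
finger_force: 0.0
```

```bash
python3 - <<'E'
from h import *
print(r.sense()["eef_pos"]); go(.578,.198,.034)
caps();cv2.imwrite("pics/t5z.png",cv2.resize(cv2.imread("pics/last.png")[180:345,260:460],(727,600),interpolation=cv2.INTER_CUBIC))
E
```

```text
[0.57693637 0.19845462 0.12751959]
d [0.0024 0.0011 0.1559] r [-0.0002  0.0015  0.0007] mm 93.52674803671059
cap [311.6 221.1] area 272 wh 19 19 xy [0.579  0.2737]
cap [274.5 227.2] area 209 wh 16 16 xy [0.5674 0.3484]
```

View pics/t5z.png

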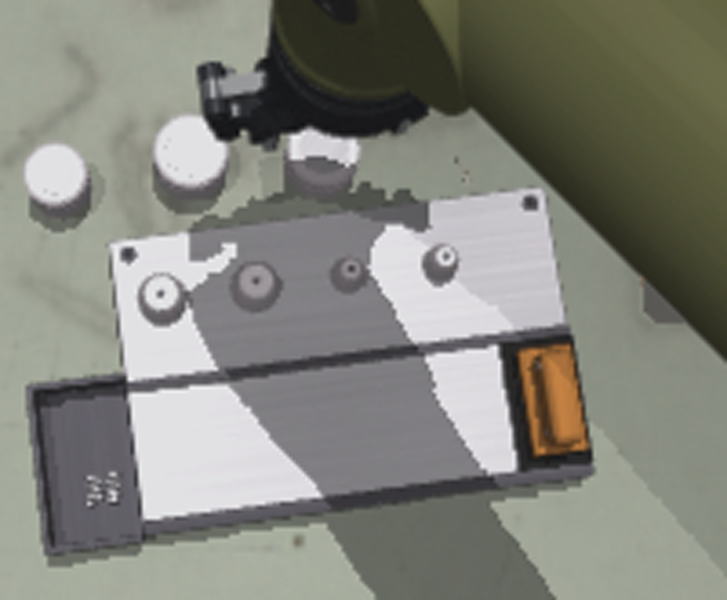

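The scraper stands well on its rest at (555,400) in the crop, with the chips in the trough. The gripper is over the right wide cap, so I'll go down and grasp.

Call:
{"api": "step_arm", "payload": {"steps": [{"dx": 0.001, "dy": 0, "dz": 0.07, "rx": 0, "ry": 0, "rz": 0}, {"dx": 0.001, "dy": 0, "dz": 0.12, "rx": 0, "ry": 0, "rz": 0}, {"dx": 0.001, "dy": 0, "dz": 0.156, "rx": 0, "ry": 0, "rz": 0}, {"dx": 0.001, "dy": 0, "dz": 0.156, "rx": 0, "ry": 0, "rz": 0}, {"dx": 0.001, "dy": 0, "dz": 0.156, "rx": 0, "ry": 0, "rz": 0}]}}

```text
t: 8.9
eef_pos: [0.5787, 0.1969, 0.037]
tool_rot: [0.0, 0.998, 0.059, 0.0]
wrist_force: [0.2, 0.4, 0.1]
grip_width: 0.0601
finger_force: 0.0
```

Call:
{"api": "step_arm", "payload": {"steps": [{"dx": 0, "dy": 0, "dz": 0, "rx": 0, "ry": 0, "rz": 0}, {"dx": 0, "dy": 0, "dz": 0, "rx": 0, "ry": 0, "rz": 0}, {"dx": 0, "dy": 0, "dz": 0, "rx": 0, "ry": 0, "rz": 0}, {"dx": 0, "dy": 0, "dz": 0, "rx": 0, "ry": 0, "rz": 0}, {"dx": 0, "dy": 0, "dz": 0, "rx": 0, "ry": 0, "rz": 0}], "claw": 30, "newtons": 50}}

```text
t: 9.4
eef_pos: [0.5804, 0.1983, 0.0386]
tool_rot: [0.0, 0.998, 0.059, 0.002]
wrist_force: [-1.7, -0.4, 7.5]
grip_width: 0.041
finger_force: 51.6
```

Call:
{"api": "step_arm", "payload": {"steps": [{"dx": 0, "dy": 0, "dz": -0.06, "rx": 0, "ry": 0, "rz": 0}, {"dx": 0, "dy": 0, "dz": -0.12, "rx": 0, "ry": 0, "rz": 0}, {"dx": 0, "dy": 0, "dz": -0.13, "rx": 0, "ry": 0, "rz": 0}, {"dx": 0, "dy": 0, "dz": -0.13, "rx": 0, "ry": 0, "rz": 0}, {"dx": 0, "dy": 0, "dz": -0.13, "rx": 0, "ry": 0, "rz": 0}]}}

```text
t: 9.9
eef_pos: [0.5784, 0.1975, 0.1135]
tool_rot: [0.0, 0.998, 0.059, -0.001]
wrist_force: [0.3, 0.0, -1.8]
grip_width: 0.0408
finger_force: 50.9
```

```bash
python3 - <<'E'
from h import *
s=r.sense();print(s["eef_pos"],s["wrist_force"],s["grip_width"])
print("s1",rk(.084,.078),"s2",rk(.084,.026),"s4",rk(.084,-.078))
go(*rk(.084,.026),.11);go(*rk(.084,.078),.11)
E
```

```text
[0.57841329 0.19746574 0.11350584] [ 0.32092381  0.03345149 -1.83789911] 0.040843253675109915
s1 [0.49753584 0.28864438] s2 [0.50365606 0.2370058 ] s4 [0.5158965  0.13372864]
d [-0.116  -0.0801  0.0059] r [0.0002 0.0004 0.0001] mm 84.64249148045869
d [-0.1159 -0.1668  0.0059] r [0.0002 0.0004 0.0001] mm 121.93030087446203
```

Call:
{"api": "step_arm", "payload": {"steps": [{"dx": -0.116, "dy": -0.167, "dz": 0, "rx": 0, "ry": 0, "rz": 0}, {"dx": -0.116, "dy": -0.167, "dz": 0, "rx": 0, "ry": 0, "rz": 0}, {"dx": -0.116, "dy": -0.167, "dz": 0, "rx": 0, "ry": 0, "rz": 0}, {"dx": -0.116, "dy": -0.167, "dz": 0.02, "rx": 0, "ry": 0, "rz": 0}, {"dx": -0.116, "dy": -0.167, "dz": 0.02, "rx": 0, "ry": 0, "rz": 0}, {"dx": -0.116, "dy": -0.167, "dz": 0.02, "rx": 0, "ry": 0, "rz": 0}]}}

```text
t: 10.5
eef_pos: [0.4984, 0.2874, 0.1009]
tool_rot: [0.001, 0.998, 0.058, -0.001]
wrist_force: [0.5, -0.4, -0.1]
grip_width: 0.0412
finger_force: 50.9
```

```bash
python3 - <<'E'
from h import *
s=r.sense();print(s["eef_pos"],s["wrist_force"],s["grip_width"])
go(*rk(.084,.078),.077)
E
```

```text
[0.49835403 0.28740407 0.10091171] [ 0.49796981 -0.36735762 -0.14143605] 0.04123776928383469
d [-0.001  -0.0023  0.0399] r [ 0.0005  0.0007 -0.0005] mm 23.95783603173631
```

Call:
{"api": "step_arm", "payload": {"steps": [{"dx": -0.001, "dy": -0.002, "dz": 0.01, "rx": 0, "ry": 0, "rz": 0}, {"dx": -0.001, "dy": -0.002, "dz": 0.02, "rx": 0, "ry": 0, "rz": 0}, {"dx": -0.001, "dy": -0.002, "dz": 0.03, "rx": 0, "ry": 0, "rz": 0}, {"dx": -0.001, "dy": -0.002, "dz": 0.04, "rx": 0, "ry": 0, "rz": 0}, {"dx": -0.001, "dy": -0.002, "dz": 0.04, "rx": 0, "ry": 0, "rz": 0}, {"dx": -0.001, "dy": -0.002, "dz": 0.04, "rx": 0, "ry": 0, "rz": 0}]}}

```text
t: 11.1
eef_pos: [0.4977, 0.2895, 0.078]
tool_rot: [0.001, 0.998, 0.059, -0.0]
wrist_force: [1.0, -2.0, -1.6]
grip_width: 0.0409
finger_force: 50.9
```

Call:
{"api": "step_arm", "payload": {"steps": [{"dx": 0, "dy": 0, "dz": 0.006, "rx": 0, "ry": 0, "rz": 0}, {"dx": 0, "dy": 0, "dz": 0.012, "rx": 0, "ry": 0, "rz": 0}, {"dx": 0, "dy": 0, "dz": 0.018, "rx": 0, "ry": 0, "rz": 0}, {"dx": 0, "dy": 0, "dz": 0.023, "rx": 0, "ry": 0, "rz": 0}, {"dx": 0, "dy": 0, "dz": 0.028, "rx": 0, "ry": 0, "rz": 0}, {"dx": 0, "dy": 0, "dz": 0.028, "rx": 0, "ry": 0, "rz": 0}, {"dx": 0, "dy": 0, "dz": 0.028, "rx": 0, "ry": 0, "rz": 0}]}}

```text
t: 11.8
eef_pos: [0.4984, 0.2896, 0.0626]
tool_rot: [0.001, 0.998, 0.059, 0.001]
wrist_force: [1.3, -5.5, 8.3]
grip_width: 0.0414
finger_force: 52.1
```

Call:
{"api": "step_arm", "payload": {"steps": [{"dx": 0, "dy": 0.003, "dz": 0.005, "rx": 0, "ry": 0, "rz": 0}, {"dx": 0, "dy": 0.003, "dz": 0.009, "rx": 0, "ry": 0, "rz": 0}, {"dx": 0, "dy": 0.003, "dz": 0.009, "rx": 0, "ry": 0, "rz": 0}, {"dx": 0, "dy": 0.003, "dz": 0.009, "rx": 0, "ry": 0, "rz": 0}]}}

```text
t: 12.2
eef_pos: [0.4985, 0.2896, 0.0624]
tool_rot: [0.001, 0.998, 0.059, 0.001]
wrist_force: [-11.0, -11.9, 43.0]
grip_width: 0.041
finger_force: 56.2
```

The force jumps to 43 N at z 0.0624, so the cap has bottomed on the plate. Now I'll ease off and release.

Call:
{"api": "step_arm", "payload": {"steps": [{"dx": 0, "dy": 0, "dz": -0.009, "rx": 0, "ry": 0, "rz": 0}, {"dx": 0, "dy": 0, "dz": -0.009, "rx": 0, "ry": 0, "rz": 0}]}}

```text
t: 12.4
eef_pos: [0.4984, 0.289, 0.0628]
tool_rot: [-0.0, 0.998, 0.059, 0.001]
wrist_force: [1.4, -2.4, 7.2]
grip_width: 0.041
finger_force: 53.1
```

Call:
{"api": "step_arm", "payload": {"steps": [{"dx": 0, "dy": 0, "dz": 0, "rx": 0, "ry": 0, "rz": 0}, {"dx": 0, "dy": 0, "dz": 0, "rx": 0, "ry": 0, "rz": 0}, {"dx": 0, "dy": 0, "dz": 0, "rx": 0, "ry": 0, "rz": 0}, {"dx": 0, "dy": 0, "dz": -0.04, "rx": 0, "ry": 0, "rz": 0}, {"dx": 0, "dy": 0, "dz": -0.12, "rx": 0, "ry": 0, "rz": 0}, {"dx": 0, "dy": 0, "dz": -0.12, "rx": 0, "ry": 0, "rz": 0}, {"dx": 0, "dy": 0, "dz": -0.12, "rx": 0, "ry": 0, "rz": 0}], "claw": 58}}

```text
t: 13.1
eef_pos: [0.4978, 0.2893, 0.1343]
tool_rot: [-0.0, 0.998, 0.059, 0.001]
wrist_force: [-0.4, -0.2, -0.8]
grip_width: 0.0581
finger_force: 0.0
```

```bash
python3 - <<'E'
from h import *
s=r.sense();print(s["eef_pos"],s["wrist_force"],s["grip_width"])
caps()
go(.578,.272,.13)
E
```

```text
[0.4978171  0.2893413  0.13434331] [-0.36110124 -0.2417895  -0.81575094] 0.05806639103089783
cap [404.2 237.2] area 105 wh 17 15 xy [0.5434 0.0877]
d [0.1306 0.0434 0.005 ] r [0.0001 0.0002 0.0002] mm 82.62648842024942
```

Call:
{"api": "step_arm", "payload": {"steps": [{"dx": -0.1, "dy": 0.25, "dz": -0.02, "rx": 0, "ry": 0, "rz": 0}, {"dx": -0.1, "dy": 0.25, "dz": -0.02, "rx": 0, "ry": 0, "rz": 0}, {"dx": -0.1, "dy": 0.25, "dz": -0.02, "rx": 0, "ry": 0, "rz": 0}, {"dx": -0.1, "dy": 0.25, "dz": -0.02, "rx": 0, "ry": 0, "rz": 0}, {"dx": -0.1, "dy": 0.25, "dz": -0.02, "rx": 0, "ry": 0, "rz": 0}]}}

```text
t: 13.65
eef_pos: [0.4546, 0.1292, 0.1442]
tool_rot: [0.001, 0.998, 0.056, -0.001]
wrist_force: [0.1, 0.5, -0.3]
grip_width: 0.0578
finger_force: 0.0
```

```bash
python3 - <<'E'
from h import *
caps()
go(.578,.272,.13)
cv2.imwrite("pics/t6z.png",cv2.resize(cv2.imread("pics/last.png")[180:345,240:440],(727,600),interpolation=cv2.INTER_CUBIC))
E
```

```text
cap [311.9 220.8] area 287 wh 19 19 xy [0.5796 0.273 ]
cap [274.5 227.2] area 202 wh 16 16 xy [0.5674 0.3485]
d [ 0.2307 -0.209   0.0238] r [ 0.0001  0.0005 -0.0007] mm 187.33168400804502
```

View pics/t6z.png

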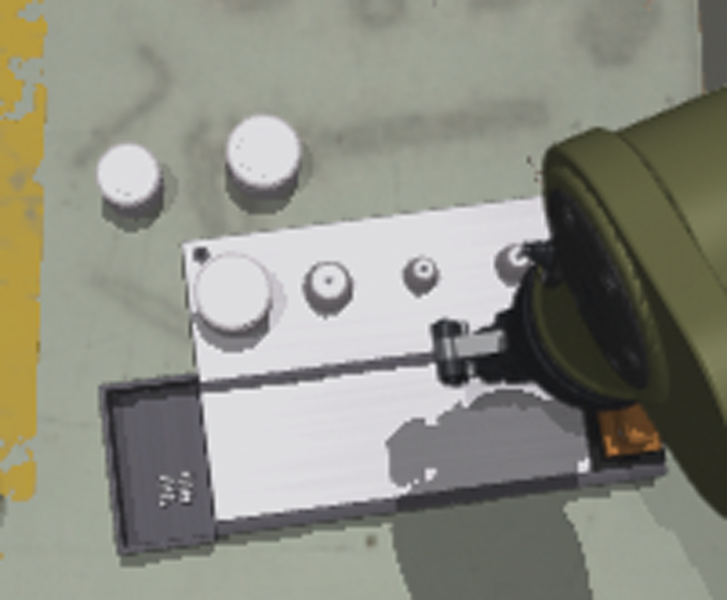

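The first wide cap is seated on the leftmost spigot. The other two caps haven't moved, and the chips are still in the trough. On to the second wide cap.

Call:
{"api": "step_arm", "payload": {"steps": [{"dx": 0.231, "dy": -0.209, "dz": 0.024, "rx": 0, "ry": 0, "rz": 0}, {"dx": 0.231, "dy": -0.209, "dz": 0.024, "rx": 0, "ry": 0, "rz": 0}, {"dx": 0.231, "dy": -0.209, "dz": 0.024, "rx": 0, "ry": 0, "rz": 0}, {"dx": 0.231, "dy": -0.209, "dz": 0.024, "rx": 0, "ry": 0, "rz": 0}, {"dx": 0.231, "dy": -0.209, "dz": 0.024, "rx": 0, "ry": 0, "rz": 0}, {"dx": 0.231, "dy": -0.209, "dz": 0.024, "rx": 0, "ry": 0, "rz": 0}]}}

```text
t: 14.3
eef_pos: [0.5769, 0.2763, 0.1293]
tool_rot: [-0.001, 0.998, 0.061, -0.002]
wrist_force: [0.5, -1.1, -0.1]
grip_width: 0.0579
finger_force: 0.0
```

```bash
python3 - <<'E'
from h import *
s=r.sense();print(s["eef_pos"])
go(.5788,.272,.036)
E
```

```text
[0.57694698 0.27625001 0.12934171]
d [0.0028 0.0077 0.1555] r [-0.0006  0.0012  0.0013] mm 93.45678990753251
```

Call:
{"api": "step_arm", "payload": {"steps": [{"dx": 0.001, "dy": 0.001, "dz": 0.03, "rx": 0, "ry": 0, "rz": 0}, {"dx": 0.001, "dy": 0.001, "dz": 0.07, "rx": 0, "ry": 0, "rz": 0}, {"dx": 0.001, "dy": 0.001, "dz": 0.12, "rx": 0, "ry": 0, "rz": 0}, {"dx": 0.001, "dy": 0.001, "dz": 0.155, "rx": 0, "ry": 0, "rz": 0}, {"dx": 0.001, "dy": 0.001, "dz": 0.155, "rx": 0, "ry": 0, "rz": 0}, {"dx": 0.001, "dy": 0.001, "dz": 0.155, "rx": 0, "ry": 0, "rz": 0}]}}

```text
t: 14.9
eef_pos: [0.5787, 0.2719, 0.038]
tool_rot: [0.0, 0.998, 0.059, -0.0]
wrist_force: [0.3, 0.1, 0.3]
grip_width: 0.0577
finger_force: 0.0
```

Call:
{"api": "step_arm", "payload": {"steps": [{"dx": 0, "dy": 0, "dz": 0, "rx": 0, "ry": 0, "rz": 0}, {"dx": 0, "dy": 0, "dz": 0, "rx": 0, "ry": 0, "rz": 0}, {"dx": 0, "dy": 0, "dz": 0, "rx": 0, "ry": 0, "rz": 0}, {"dx": 0, "dy": 0, "dz": 0, "rx": 0, "ry": 0, "rz": 0}, {"dx": 0, "dy": 0, "dz": 0, "rx": 0, "ry": 0, "rz": 0}], "claw": 30}}

```text
t: 15.4
eef_pos: [0.5802, 0.2734, 0.0401]
tool_rot: [-0.0, 0.998, 0.059, 0.001]
wrist_force: [-1.0, 0.1, 5.9]
grip_width: 0.0414
finger_force: 51.2
```

Call:
{"api": "step_arm", "payload": {"steps": [{"dx": 0, "dy": 0, "dz": -0.06, "rx": 0, "ry": 0, "rz": 0}, {"dx": 0, "dy": 0, "dz": -0.12, "rx": 0, "ry": 0, "rz": 0}, {"dx": 0, "dy": 0, "dz": -0.14, "rx": 0, "ry": 0, "rz": 0}, {"dx": 0, "dy": 0, "dz": -0.14, "rx": 0, "ry": 0, "rz": 0}, {"dx": 0, "dy": 0, "dz": -0.14, "rx": 0, "ry": 0, "rz": 0}]}}

```text
t: 15.9
eef_pos: [0.5786, 0.2724, 0.121]
tool_rot: [0.001, 0.998, 0.059, -0.001]
wrist_force: [-1.2, 0.3, -0.9]
grip_width: 0.0414
finger_force: 51.0
```

```bash
python3 - <<'E'
from h import *
s=r.sense();print(s["eef_pos"],s["wrist_force"],s["grip_width"],s["qpos"].round(2))
go(*rk(.084,.026),.12);go(*rk(.084,.026),.12,YAW+1.5708);go(*rk(.084,.026),.12,YAW-1.5708)
E
```

```text
[0.57863682 0.27235021 0.12102442] [-1.20361185  0.33325825 -0.94689487] 0.041402997805885904 [ 0.14  0.53 -0.82  1.61  0.41  1.18 -2.22]
d [-0.131   0.0438  0.0019] r [0.0003 0.0004 0.0001] mm 82.89988497373209
d [-0.131   0.0438  0.0019] r [-1.000e-04  6.000e-04 -4.999e-01] mm 82.89988497373209
d [-0.131   0.0438  0.0019] r [6.000e-04 1.000e-04 5.001e-01] mm 82.89988497373209
```

Call:
{"api": "step_arm", "payload": {"steps": [{"dx": 0, "dy": 0, "dz": 0, "rx": 0, "ry": 0, "rz": -0.045}, {"dx": -0.13, "dy": 0.044, "dz": 0, "rx": 0, "ry": 0, "rz": -0.09}, {"dx": -0.13, "dy": 0.044, "dz": 0, "rx": 0, "ry": 0, "rz": -0.135}, {"dx": -0.13, "dy": 0.044, "dz": 0, "rx": 0, "ry": 0, "rz": -0.18}, {"dx": -0.13, "dy": 0.044, "dz": 0, "rx": 0, "ry": 0, "rz": -0.225}, {"dx": -0.13, "dy": 0.044, "dz": 0, "rx": 0, "ry": 0, "rz": -0.27}, {"dx": -0.13, "dy": 0.044, "dz": 0, "rx": 0, "ry": 0, "rz": -0.315}, {"dx": -0.13, "dy": 0.044, "dz": 0, "rx": 0, "ry": 0, "rz": -0.36}, {"dx": -0.13, "dy": 0.044, "dz": 0, "rx": 0, "ry": 0, "rz": -0.405}, {"dx": -0.13, "dy": 0.044, "dz": 0, "rx": 0, "ry": 0, "rz": -0.45}]}}

```text
t: 16.9
eef_pos: [0.5036, 0.2368, 0.1201]
tool_rot: [-0.001, 0.719, 0.695, -0.001]
wrist_force: [-0.7, -0.3, -0.5]
grip_width: 0.0412
finger_force: 50.9
```

```bash
python3 - <<'E'
from h import *
s=r.sense();print(s["eef_pos"],s["wrist_force"],s["grip_width"],s["qpos"].round(2))
go(*rk(.084,.026),.1,YAW+1.5708)
E
```

```text
[0.50364515 0.23678588 0.12013999] [-0.7069852  -0.29758777 -0.48054658] 0.041195452175397995 [ 0.47  0.5  -1.17  1.81  0.49  1.17 -0.9 ]
d [0.0004 0.0001 0.0336] r [-0.001   0.0002 -0.048 ] mm 20.14119080826811
```

Call:
{"api": "step_arm", "payload": {"steps": [{"dx": 0, "dy": 0, "dz": 0.02, "rx": 0, "ry": 0, "rz": -0.048}, {"dx": 0, "dy": 0, "dz": 0.035, "rx": 0, "ry": 0, "rz": -0.048}, {"dx": 0, "dy": 0, "dz": 0.045, "rx": 0, "ry": 0, "rz": -0.048}, {"dx": 0, "dy": 0, "dz": 0.055, "rx": 0, "ry": 0, "rz": -0.048}, {"dx": 0, "dy": 0, "dz": 0.065, "rx": 0, "ry": 0, "rz": -0.048}, {"dx": 0, "dy": 0, "dz": 0.07, "rx": 0, "ry": 0, "rz": -0.048}, {"dx": 0, "dy": 0, "dz": 0.07, "rx": 0, "ry": 0, "rz": -0.048}]}}

```text
t: 17.6
eef_pos: [0.5045, 0.2375, 0.0798]
tool_rot: [-0.0, 0.666, 0.746, -0.0]
wrist_force: [0.0, 0.4, 0.0]
grip_width: 0.0412
finger_force: 51.0
```

Call:
{"api": "step_arm", "payload": {"steps": [{"dx": 0, "dy": 0, "dz": 0.006, "rx": 0, "ry": 0, "rz": 0}, {"dx": 0, "dy": 0, "dz": 0.012, "rx": 0, "ry": 0, "rz": 0}, {"dx": 0, "dy": 0, "dz": 0.018, "rx": 0, "ry": 0, "rz": 0}, {"dx": 0, "dy": 0, "dz": 0.024, "rx": 0, "ry": 0, "rz": 0}, {"dx": 0, "dy": 0, "dz": 0.03, "rx": 0, "ry": 0, "rz": 0}, {"dx": 0, "dy": 0, "dz": 0.03, "rx": 0, "ry": 0, "rz": 0}, {"dx": 0, "dy": 0, "dz": 0.03, "rx": 0, "ry": 0, "rz": 0}]}}

```text
t: 18.3
eef_pos: [0.5045, 0.2377, 0.064]
tool_rot: [0.001, 0.666, 0.746, -0.001]
wrist_force: [-7.2, -3.2, 17.1]
grip_width: 0.0411
finger_force: 52.8
```

Call:
{"api": "step_arm", "payload": {"steps": [{"dx": 0, "dy": 0, "dz": 0.005, "rx": 0, "ry": 0, "rz": 0}, {"dx": 0, "dy": 0, "dz": 0.005, "rx": 0, "ry": 0, "rz": 0}, {"dx": 0, "dy": 0, "dz": 0.005, "rx": 0, "ry": 0, "rz": 0}]}}

```text
t: 18.6
eef_pos: [0.5045, 0.2377, 0.0638]
tool_rot: [0.002, 0.666, 0.746, -0.002]
wrist_force: [-13.4, -8.8, 39.0]
grip_width: 0.0409
finger_force: 55.2
```

Call:
{"api": "step_arm", "payload": {"steps": [{"dx": 0, "dy": 0, "dz": -0.009, "rx": 0, "ry": 0, "rz": 0}, {"dx": 0, "dy": 0, "dz": -0.009, "rx": 0, "ry": 0, "rz": 0}]}}

```text
t: 18.8
eef_pos: [0.5043, 0.2376, 0.0651]
tool_rot: [0.0, 0.666, 0.746, -0.0]
wrist_force: [-4.4, -0.8, 6.6]
grip_width: 0.0409
finger_force: 53.1
```

Call:
{"api": "step_arm", "payload": {"steps": [{"dx": 0, "dy": 0, "dz": 0, "rx": 0, "ry": 0, "rz": 0}, {"dx": 0, "dy": 0, "dz": 0, "rx": 0, "ry": 0, "rz": 0}, {"dx": 0, "dy": 0, "dz": 0, "rx": 0, "ry": 0, "rz": 0}, {"dx": 0, "dy": 0, "dz": -0.04, "rx": 0, "ry": 0, "rz": 0}, {"dx": 0, "dy": 0, "dz": -0.12, "rx": 0, "ry": 0, "rz": 0}, {"dx": 0, "dy": 0, "dz": -0.12, "rx": 0, "ry": 0, "rz": 0}, {"dx": 0, "dy": 0, "dz": -0.12, "rx": 0, "ry": 0, "rz": 0}], "claw": 58}}

```text
t: 19.5
eef_pos: [0.5058, 0.2378, 0.1375]
tool_rot: [0.001, 0.667, 0.745, 0.001]
wrist_force: [-0.2, -0.6, -0.1]
grip_width: 0.058
finger_force: 0.0
```

```bash
python3 - <<'E'
from h import *
s=r.sense();print(s["eef_pos"],s["wrist_force"],s["grip_width"],s["qpos"].round(2))
go(.455,.13,.145)
E
```

```text
[0.50579799 0.23780689 0.13751357] [-0.16444153 -0.578881   -0.13714901] 0.05800372245607134 [ 0.5   0.5  -1.22  1.8   0.5   1.2  -0.76]
d [-0.1691 -0.1041 -0.0128] r [ 0.0006 -0.0007  0.498 ] mm 119.41025552182869
```

Call:
{"api": "step_arm", "payload": {"steps": [{"dx": -0.17, "dy": -0.104, "dz": -0.013, "rx": 0, "ry": 0, "rz": 0}, {"dx": -0.17, "dy": -0.104, "dz": -0.013, "rx": 0, "ry": 0, "rz": 0}, {"dx": -0.17, "dy": -0.104, "dz": -0.013, "rx": 0, "ry": 0, "rz": 0}, {"dx": -0.17, "dy": -0.104, "dz": -0.013, "rx": 0, "ry": 0, "rz": 0}, {"dx": -0.17, "dy": -0.104, "dz": -0.013, "rx": 0, "ry": 0, "rz": 0}]}}

```text
t: 20.0
eef_pos: [0.4542, 0.1283, 0.1439]
tool_rot: [0.0, 0.667, 0.745, -0.0]
wrist_force: [-0.1, 1.0, 0.5]
grip_width: 0.0583
finger_force: 0.0
```

```bash
python3 - <<'E'
from h import *
caps()
go(.567,.3465,.13,YAW+1.5708)
cv2.imwrite("pics/t7z.png",cv2.resize(cv2.imread("pics/last.png")[180:345,240:440],(727,600),interpolation=cv2.INTER_CUBIC))
E
```

```text
cap [274.5 227.2] area 201 wh 16 16 xy [0.5675 0.3485]
d [0.3384 0.2269 0.0238] r [ 0.0001 -0.0001 -0.0019] mm 244.88722301682526
```

View pics/t7z.png

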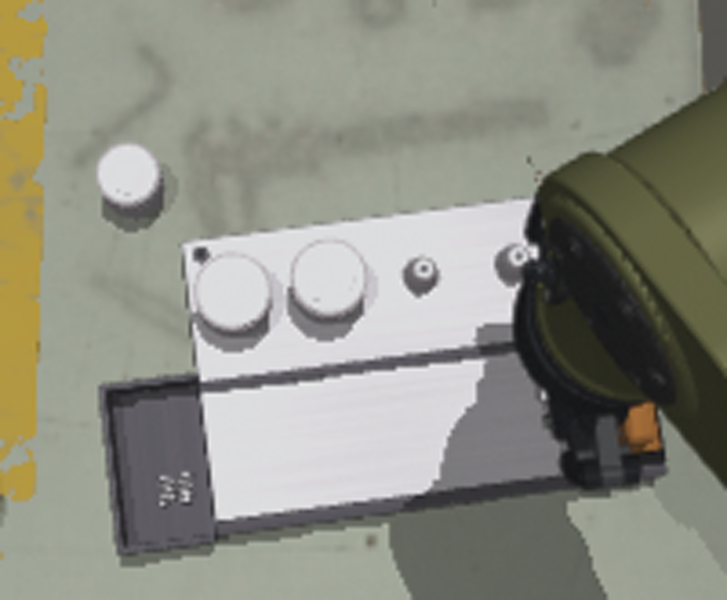

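Both wide caps are home on the two left spigots. The slim cap hasn't moved, at (130,175) in the crop.

Call:
{"api": "step_arm", "payload": {"steps": [{"dx": 0.339, "dy": 0.226, "dz": 0.024, "rx": 0, "ry": 0, "rz": 0}, {"dx": 0.339, "dy": 0.226, "dz": 0.024, "rx": 0, "ry": 0, "rz": 0}, {"dx": 0.339, "dy": 0.226, "dz": 0.024, "rx": 0, "ry": 0, "rz": 0}, {"dx": 0.339, "dy": 0.226, "dz": 0.024, "rx": 0, "ry": 0, "rz": 0}, {"dx": 0.339, "dy": 0.226, "dz": 0.024, "rx": 0, "ry": 0, "rz": 0}, {"dx": 0.339, "dy": 0.226, "dz": 0.024, "rx": 0, "ry": 0, "rz": 0}, {"dx": 0.339, "dy": 0.226, "dz": 0.024, "rx": 0, "ry": 0, "rz": 0}, {"dx": 0.339, "dy": 0.226, "dz": 0.024, "rx": 0, "ry": 0, "rz": 0}]}}

```text
t: 20.85
eef_pos: [0.5655, 0.3469, 0.1288]
tool_rot: [-0.0, 0.666, 0.746, -0.001]
wrist_force: [0.3, -0.1, -0.2]
grip_width: 0.058
finger_force: 0.0
```

```bash
python3 - <<'E'
from h import *
print(r.sense()["eef_pos"],r.sense()["qpos"].round(2))
go(.567,.347,.036,YAW+1.5708)
E
```

```text
[0.56545007 0.34690066 0.12882857] [ 0.13  0.67 -1.03  1.53  0.59  1.28 -0.86]
d [-0.      0.0029  0.1547] r [-0.0006  0.0002 -0.0015] mm 92.84156280183554
```

Call:
{"api": "step_arm", "payload": {"steps": [{"dx": 0, "dy": 0.002, "dz": 0.06, "rx": 0, "ry": 0, "rz": 0}, {"dx": 0, "dy": 0.002, "dz": 0.11, "rx": 0, "ry": 0, "rz": 0}, {"dx": 0, "dy": 0.002, "dz": 0.155, "rx": 0, "ry": 0, "rz": 0}, {"dx": 0, "dy": 0.002, "dz": 0.155, "rx": 0, "ry": 0, "rz": 0}, {"dx": 0, "dy": 0.002, "dz": 0.155, "rx": 0, "ry": 0, "rz": 0}]}}

```text
t: 21.35
eef_pos: [0.5678, 0.3452, 0.0375]
tool_rot: [0.0, 0.667, 0.745, -0.0]
wrist_force: [-0.4, 0.8, 1.1]
grip_width: 0.058
finger_force: 0.0
```

Call:
{"api": "step_arm", "payload": {"steps": [{"dx": 0, "dy": 0, "dz": 0, "rx": 0, "ry": 0, "rz": 0}, {"dx": 0, "dy": 0, "dz": 0, "rx": 0, "ry": 0, "rz": 0}, {"dx": 0, "dy": 0, "dz": 0, "rx": 0, "ry": 0, "rz": 0}, {"dx": 0, "dy": 0, "dz": 0, "rx": 0, "ry": 0, "rz": 0}, {"dx": 0, "dy": 0, "dz": 0, "rx": 0, "ry": 0, "rz": 0}], "claw": 25}}

```text
t: 21.85
eef_pos: [0.5686, 0.3472, 0.0396]
tool_rot: [0.001, 0.667, 0.745, 0.001]
wrist_force: [-0.1, -2.4, 6.0]
grip_width: 0.0354
finger_force: 50.0
```

Call:
{"api": "step_arm", "payload": {"steps": [{"dx": 0, "dy": 0, "dz": -0.06, "rx": 0, "ry": 0, "rz": 0}, {"dx": 0, "dy": 0, "dz": -0.12, "rx": 0, "ry": 0, "rz": 0}, {"dx": 0, "dy": 0, "dz": -0.15, "rx": 0, "ry": 0, "rz": 0}, {"dx": 0, "dy": 0, "dz": -0.15, "rx": 0, "ry": 0, "rz": 0}, {"dx": 0, "dy": 0, "dz": -0.15, "rx": 0, "ry": 0, "rz": 0}]}}

```text
t: 22.35
eef_pos: [0.5673, 0.3461, 0.1264]
tool_rot: [0.0, 0.666, 0.746, -0.0]
wrist_force: [-0.8, -0.9, -0.5]
grip_width: 0.0355
finger_force: 50.4
```

```bash
python3 - <<'E'
from h import *
s=r.sense();print(s["eef_pos"],s["wrist_force"],s["grip_width"])
go(*rk(.084,-.078),.12,YAW+1.5708)
E
```

```text
[0.56729114 0.34613922 0.12635263] [-0.75516794 -0.90339534 -0.46317763] 0.035452883091806435
d [-0.3422 -0.1246  0.0109] r [-0.      0.0003 -0.0019] mm 218.63215215974742
```

Call:
{"api": "step_arm", "payload": {"steps": [{"dx": -0.341, "dy": -0.123, "dz": 0.01, "rx": 0, "ry": 0, "rz": -0.002}, {"dx": -0.341, "dy": -0.123, "dz": 0.01, "rx": 0, "ry": 0, "rz": -0.002}, {"dx": -0.341, "dy": -0.123, "dz": 0.01, "rx": 0, "ry": 0, "rz": -0.002}, {"dx": -0.341, "dy": -0.123, "dz": 0.01, "rx": 0, "ry": 0, "rz": -0.002}, {"dx": -0.341, "dy": -0.123, "dz": 0.01, "rx": 0, "ry": 0, "rz": -0.002}, {"dx": -0.341, "dy": -0.123, "dz": 0.01, "rx": 0, "ry": 0, "rz": -0.002}, {"dx": -0.341, "dy": -0.123, "dz": 0.01, "rx": 0, "ry": 0, "rz": -0.002}, {"dx": -0.341, "dy": -0.123, "dz": 0.01, "rx": 0, "ry": 0, "rz": -0.002}]}}

```text
t: 23.15
eef_pos: [0.5166, 0.1367, 0.1206]
tool_rot: [-0.001, 0.663, 0.748, 0.0]
wrist_force: [-1.1, -0.4, -0.7]
grip_width: 0.0359
finger_force: 50.5
```

```bash
python3 - <<'E'
from h import *
s=r.sense();print(s["eef_pos"],s["wrist_force"],s["grip_width"])
go(.5165,.1343,.079,YAW+1.5708)
E
```

```text
[0.51659745 0.13667792 0.12062292] [-1.14677132 -0.36381058 -0.6621177 ] 0.03587902690754115
d [-0.004  -0.0006  0.0694] r [-0.0001 -0.0004  0.0008] mm 41.69090572434022
```

Call:
{"api": "step_arm", "payload": {"steps": [{"dx": 0, "dy": 0, "dz": 0.02, "rx": 0, "ry": 0, "rz": 0}, {"dx": 0, "dy": 0, "dz": 0.035, "rx": 0, "ry": 0, "rz": 0}, {"dx": 0, "dy": 0, "dz": 0.045, "rx": 0, "ry": 0, "rz": 0}, {"dx": 0, "dy": 0, "dz": 0.055, "rx": 0, "ry": 0, "rz": 0}, {"dx": 0, "dy": 0, "dz": 0.065, "rx": 0, "ry": 0, "rz": 0}, {"dx": 0, "dy": 0, "dz": 0.07, "rx": 0, "ry": 0, "rz": 0}, {"dx": 0, "dy": 0, "dz": 0.07, "rx": 0, "ry": 0, "rz": 0}]}}

```text
t: 23.85
eef_pos: [0.5163, 0.1347, 0.0783]
tool_rot: [-0.0, 0.664, 0.748, -0.001]
wrist_force: [-1.5, -0.9, -2.1]
grip_width: 0.0357
finger_force: 50.4
```

Call:
{"api": "step_arm", "payload": {"steps": [{"dx": 0, "dy": 0, "dz": 0.006, "rx": 0, "ry": 0, "rz": 0}, {"dx": 0, "dy": 0, "dz": 0.012, "rx": 0, "ry": 0, "rz": 0}, {"dx": 0, "dy": 0, "dz": 0.018, "rx": 0, "ry": 0, "rz": 0}, {"dx": 0, "dy": 0, "dz": 0.024, "rx": 0, "ry": 0, "rz": 0}, {"dx": 0, "dy": 0, "dz": 0.03, "rx": 0, "ry": 0, "rz": 0}, {"dx": 0, "dy": 0, "dz": 0.034, "rx": 0, "ry": 0, "rz": 0}, {"dx": 0, "dy": 0, "dz": 0.034, "rx": 0, "ry": 0, "rz": 0}]}}

```text
t: 24.55
eef_pos: [0.5169, 0.1341, 0.0632]
tool_rot: [0.002, 0.664, 0.747, -0.003]
wrist_force: [-19.2, -12.3, 46.9]
grip_width: 0.0351
finger_force: 55.3
```

Call:
{"api": "step_arm", "payload": {"steps": [{"dx": 0, "dy": 0, "dz": -0.007, "rx": 0, "ry": 0, "rz": 0}, {"dx": 0, "dy": 0, "dz": -0.007, "rx": 0, "ry": 0, "rz": 0}]}}

```text
t: 24.75
eef_pos: [0.5167, 0.1341, 0.0637]
tool_rot: [0.001, 0.664, 0.747, -0.001]
wrist_force: [-6.0, -5.0, 12.7]
grip_width: 0.0356
finger_force: 52.6
```

The slim cap is home at z 0.063. I'll release and rise, then close the fingers to press-check the cap tops.

Call:
{"api": "step_arm", "payload": {"steps": [{"dx": 0, "dy": 0, "dz": 0, "rx": 0, "ry": 0, "rz": 0}, {"dx": 0, "dy": 0, "dz": 0, "rx": 0, "ry": 0, "rz": 0}, {"dx": 0, "dy": 0, "dz": 0, "rx": 0, "ry": 0, "rz": 0}, {"dx": 0, "dy": 0, "dz": -0.04, "rx": 0, "ry": 0, "rz": 0}, {"dx": 0, "dy": 0, "dz": -0.1, "rx": 0, "ry": 0, "rz": 0}, {"dx": 0, "dy": 0, "dz": -0.1, "rx": 0, "ry": 0, "rz": 0}, {"dx": 0, "dy": 0, "dz": -0.1, "rx": 0, "ry": 0, "rz": 0}], "claw": 54}}

```text
t: 25.45
eef_pos: [0.5177, 0.1352, 0.1233]
tool_rot: [0.001, 0.664, 0.748, 0.001]
wrist_force: [0.1, 0.9, -1.1]
grip_width: 0.0541
finger_force: 0.0
```

Call:
{"api": "step_arm", "payload": {"steps": [{"dx": 0, "dy": 0, "dz": 0, "rx": 0, "ry": 0, "rz": 0}, {"dx": 0, "dy": 0, "dz": 0, "rx": 0, "ry": 0, "rz": 0}, {"dx": 0, "dy": 0, "dz": 0, "rx": 0, "ry": 0, "rz": 0}, {"dx": 0, "dy": 0, "dz": 0, "rx": 0, "ry": 0, "rz": 0}, {"dx": 0, "dy": 0, "dz": 0, "rx": 0, "ry": 0, "rz": 0}, {"dx": 0, "dy": 0, "dz": 0, "rx": 0, "ry": 0, "rz": 0}], "claw": 0, "newtons": 30}}

```text
t: 26.05
eef_pos: [0.5169, 0.1351, 0.1227]
tool_rot: [-0.0, 0.664, 0.748, -0.0]
wrist_force: [0.0, 0.3, 0.3]
grip_width: 0.0
finger_force: 0.0
```

```bash
python3 - <<'E'
from h import *
s=r.sense();print(s["eef_pos"],s["wrist_force"],s["grip_width"])
go(.517,.1342,.089,YAW+1.5708);go(.5045,.2377,.12,YAW+1.5708)
E
```

```text
[0.51687628 0.13510243 0.12267571] [0.01103427 0.31609605 0.33662089] 9.405327310284664e-06
d [-0.0015  0.      0.0561] r [-0.0001  0.      0.0002] mm 33.688030638442605
d [ 0.1722 -0.0003  0.0045] r [-0.0001  0.      0.0002] mm 103.3759789188693
```

Call:
{"api": "step_arm", "payload": {"steps": [{"dx": 0, "dy": 0, "dz": 0.04, "rx": 0, "ry": 0, "rz": 0}, {"dx": 0, "dy": 0, "dz": 0.054, "rx": 0, "ry": 0, "rz": 0}, {"dx": 0, "dy": 0, "dz": 0.061, "rx": 0, "ry": 0, "rz": 0}, {"dx": 0, "dy": 0, "dz": 0.061, "rx": 0, "ry": 0, "rz": 0}, {"dx": 0, "dy": 0, "dz": 0.061, "rx": 0, "ry": 0, "rz": 0}]}}

```text
t: 26.55
eef_pos: [0.5164, 0.1344, 0.089]
tool_rot: [0.001, 0.664, 0.748, -0.003]
wrist_force: [-10.7, -5.9, 27.0]
grip_width: 0.0001
finger_force: 13.4
```

Call:
{"api": "step_arm", "payload": {"steps": [{"dx": 0, "dy": 0, "dz": -0.06, "rx": 0, "ry": 0, "rz": 0}, {"dx": 0, "dy": 0, "dz": -0.06, "rx": 0, "ry": 0, "rz": 0}, {"dx": 0.173, "dy": 0, "dz": -0.06, "rx": 0, "ry": 0, "rz": 0}, {"dx": 0.173, "dy": 0, "dz": -0.06, "rx": 0, "ry": 0, "rz": 0}, {"dx": 0.173, "dy": 0, "dz": -0.06, "rx": 0, "ry": 0, "rz": 0}, {"dx": 0.173, "dy": 0, "dz": -0.06, "rx": 0, "ry": 0, "rz": 0}, {"dx": 0.173, "dy": 0, "dz": -0.06, "rx": 0, "ry": 0, "rz": 0}]}}

```text
t: 27.25
eef_pos: [0.5048, 0.237, 0.1217]
tool_rot: [0.0, 0.664, 0.747, -0.001]
wrist_force: [0.3, -0.5, -0.3]
grip_width: -0.0001
finger_force: 0.0
```

Call:
{"api": "step_arm", "payload": {"steps": [{"dx": 0, "dy": 0, "dz": 0.04, "rx": 0, "ry": 0, "rz": 0}, {"dx": 0, "dy": 0, "dz": 0.053, "rx": 0, "ry": 0, "rz": 0}, {"dx": 0, "dy": 0, "dz": 0.06, "rx": 0, "ry": 0, "rz": 0}, {"dx": 0, "dy": 0, "dz": 0.06, "rx": 0, "ry": 0, "rz": 0}, {"dx": 0, "dy": 0, "dz": 0.06, "rx": 0, "ry": 0, "rz": 0}]}}

```text
t: 27.75
eef_pos: [0.5048, 0.2352, 0.089]
tool_rot: [0.002, 0.665, 0.747, -0.003]
wrist_force: [-9.7, -9.0, 26.8]
grip_width: -0.0003
finger_force: 13.3
```

Call:
{"api": "step_arm", "payload": {"steps": [{"dx": 0, "dy": 0, "dz": -0.06, "rx": 0, "ry": 0, "rz": 0}, {"dx": 0, "dy": 0, "dz": -0.06, "rx": 0, "ry": 0, "rz": 0}, {"dx": 0.087, "dy": 0, "dz": -0.06, "rx": 0, "ry": 0, "rz": 0}, {"dx": 0.087, "dy": 0, "dz": -0.06, "rx": 0, "ry": 0, "rz": 0}, {"dx": 0.087, "dy": 0, "dz": -0.06, "rx": 0, "ry": 0, "rz": 0}, {"dx": 0.087, "dy": 0, "dz": -0.06, "rx": 0, "ry": 0, "rz": 0}]}}

```text
t: 28.35
eef_pos: [0.4988, 0.2885, 0.1216]
tool_rot: [0.0, 0.665, 0.747, -0.001]
wrist_force: [0.9, -0.4, 0.0]
grip_width: 0.0
finger_force: 0.0
```

Call:
{"api": "step_arm", "payload": {"steps": [{"dx": 0, "dy": 0, "dz": 0.04, "rx": 0, "ry": 0, "rz": 0}, {"dx": 0, "dy": 0, "dz": 0.053, "rx": 0, "ry": 0, "rz": 0}, {"dx": 0, "dy": 0, "dz": 0.06, "rx": 0, "ry": 0, "rz": 0}, {"dx": 0, "dy": 0, "dz": 0.06, "rx": 0, "ry": 0, "rz": 0}, {"dx": 0, "dy": 0, "dz": 0.06, "rx": 0, "ry": 0, "rz": 0}]}}

```text
t: 28.85
eef_pos: [0.499, 0.2873, 0.089]
tool_rot: [0.002, 0.665, 0.747, -0.002]
wrist_force: [-8.0, -9.8, 24.6]
grip_width: -0.0001
finger_force: 12.3
```

Call:
{"api": "step_arm", "payload": {"steps": [{"dx": 0, "dy": 0, "dz": -0.1, "rx": 0, "ry": 0, "rz": 0}, {"dx": 0, "dy": 0, "dz": -0.15, "rx": 0, "ry": 0, "rz": 0}, {"dx": 0, "dy": 0, "dz": -0.15, "rx": 0, "ry": 0, "rz": 0}, {"dx": 0, "dy": 0, "dz": -0.15, "rx": 0, "ry": 0, "rz": 0}]}}

```text
t: 29.25
eef_pos: [0.4994, 0.2889, 0.1768]
tool_rot: [0.001, 0.665, 0.747, 0.0]
wrist_force: [-0.0, -0.6, -0.2]
grip_width: -0.0
finger_force: 0.0
```

All three tops stop at z 0.089, which is exactly home height. I'll back off for a last look.

Call:
{"api": "step_arm", "payload": {"steps": [{"dx": 0.1, "dy": -0.1, "dz": -0.1, "rx": 0, "ry": 0, "rz": 0}, {"dx": 0.2, "dy": -0.2, "dz": -0.1, "rx": 0, "ry": 0, "rz": 0}, {"dx": 0.2, "dy": -0.2, "dz": -0.1, "rx": 0, "ry": 0, "rz": 0}, {"dx": 0.2, "dy": -0.2, "dz": -0.1, "rx": 0, "ry": 0, "rz": 0}, {"dx": 0.2, "dy": -0.2, "dz": -0.1, "rx": 0, "ry": 0, "rz": 0}, {"dx": 0.2, "dy": -0.2, "dz": -0.1, "rx": 0, "ry": 0, "rz": 0}]}}

```text
t: 29.85
eef_pos: [0.365, 0.3941, 0.235]
tool_rot: [0.001, 0.664, 0.748, -0.001]
wrist_force: [1.1, 0.2, -0.1]
grip_width: -0.0002
finger_force: 0.0
```

```bash
python3 - <<'E'
from h import *
snap("top","pics/t9.png")
cv2.imwrite("pics/t9z.png",cv2.resize(cv2.imread("pics/t9.png")[140:360,190:450],(709,600),interpolation=cv2.INTER_CUBIC))
print(r.sense()["eef_pos"])
E
```

```text
[0.36604944 0.39331234 0.23476747]
```

View pics/t9z.png

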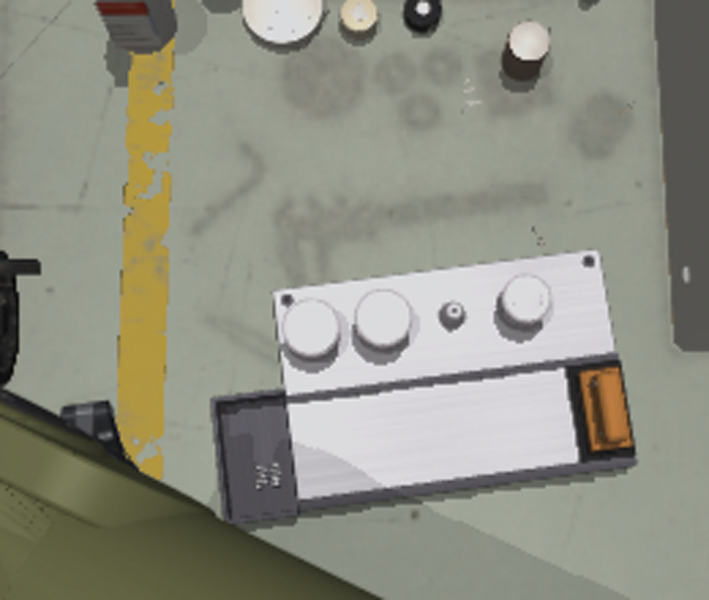

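All three caps are seated, on the two left spigots and the rightmost one. The two chips are in the trough at (268,475), the scraper is on its rest at (605,410), and the bar end is untouched. The arm hides the tape roll, but the gripper stayed at z above 0.2 m there, so I'm handing in.

```bash
python3 -c "
from workcell import r
print(r.finish_job())"
```

```text
the job is handed in; nothing more can be done
None
```

The job is handed in: both chips are in the trough, the two wide caps and the one slim cap are pressed home on matching spigots, the scraper is back on its rest and the bar end is untouched; the tape roll was hidden by the arm in the last picture, so I did not see it there.

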